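# Move a row of stock containers to a fresh tray in reverse order

### The arm

A 6-joint arm with a two-finger parallel gripper is mounted at the origin on a cart in front of the work surface, level with it; the furniture and walls round the work are solid. World frame = base frame: x ahead of the robot, y to its left, z up, the work surface at z = 0. Lengths are in mm, angles in rad, forces in N, time in s.
With the tool pointing down it reaches from about 350 to 775 mm from the base axis. Payload 7.3 kg.
Tool frame: the origin (TCP) lies midway between the tips of the shut fingers; the grasp point (between the pads) lies 19 mm behind it; z points along the fingers, y is the line along which they close (so a half turn about z gives the same grasp; the last joint's range is limited). The gripper opens to 92 mm and grips with 3 to 60 N. Pads are 19 mm wide; open, the fingers measure 130 mm over their backs; the gripper's body (75 mm by 190 mm) begins 47 mm behind the grasp point.
Start: joints at [-1.402, 0.342, 1.524, -0, 1.275, -0.146], TCP at [162.576, -499.213, 226.741] pointing down, gripper open.
Joint ranges: [-2.53, 2.53], [-0.77, 2.02], [0.04, 2.7], [-1, 4.14], [0.28, 2.66], [-3.11, 3.11]. Speed limits (rad/s): [2.57, 2.57, 3.14, 3.14, 3.14, 3.14].

### API

Orientations are given as [roll, pitch, yaw] about the fixed x, y, z axes, in that order (R = Rz(yaw) Ry(pitch) Rx(roll)).
In Python, from plant import * gives the robot as it stands.
- The arm moves only by the tool step_arm, never from a script. Its argument "deltas" is one flat list of numbers, 5 for each row, row after row: the shift along the world's x, y, z in mm, then the turn about the world's z in degrees, then the finger opening in mm, from 0 to 91.8. In form: [tx, ty, tz, turn, gripper, tx, ty, tz, turn, gripper, ...]. A call has exactly 10 rows; each row shifts and turns the commanded pose from where the row before left it; what a row does not reach is not made up. A row lasts 1/8 s, in which the tool goes at most 62.5 mm and 10.7 degrees, less where a joint would pass 70% of its speed; a pose out of reach is approached as far as the arm can. A call is refused whole if a number of a shift passes 62.5 or a number of a turn 10.7, either way. A call with a gripper value outside its range is refused whole. The fingers move at their own pace and stop on an object; the grip force is fixed at half the most. Time passes only in rows, so rows that do not move let the fingers close, or fill a call up. It gives the time, the measured TCP pose, the force, the opening and the grip force at its end, in the units of the state.
- get_obs(): the state, without advancing time (a new reading comes with each control period).
- capture(name): name is "scene" or "top" or "wrist"; returns the picture (384x512x3 uint8, red, green, blue); there is no depth.
- camera_params(name): a dict with "mtx" (3x3 intrinsics, pixels), "rvec" (rotation vector, rad) and "tvec" (3), from world to camera coordinates, as OpenCV has them. Camera axes: x right, y down, z forward; pixel columns grow to the right and rows downward; lengths in mm; the calibration is good to about 2 mm. The wrist camera is an equidistant fisheye: a pixel r from the principal point sees the ray r / f radians off the axis. A picture is of the moment at which its call begins: read the wrist's pose just before it. camera_params takes no time and is no camera call; for the wrist camera it gives the pose at the moment of the call.
- close_job(): hands the job in; it is judged then, once.
The state is a dict: "time": time; "joint_positions": joint angles; "dq": joint speeds; "tau": joint torques, N m; "tool_pos": TCP position; "tcp_rot": TCP orientation; "contact_force": force on the tool from outside, world axes, zero at the start; "moment": the same for the moment, N m; "grip_width": finger opening in mm; "finger_force": force on a finger pad.
Only numpy, scipy, OpenCV 4.12 (cv2) and the standard library are available. Lean on these libraries where they do the work, as an engineer would, in place of code of your own. Each camera call takes 0.05 s, during which the arm holds its last target. There are 200 camera calls.

### The job

Move the two flasks and the two bottles from the pockets of the grey tray into the pockets of the white tray, one in each, in reverse order: the one that stands at the left end of the grey tray, seen from the robot, goes to the right end of the white tray, the second from the left to the second from the right, and so on. Keep every container upright on the way and leave all four standing on the floor of their new pockets; the coloured mats stay behind.

Things in the scene. Friction and masses are not known exactly. Their poses are not given: they have to be found in the camera images.
- green_flask: small conical glass flask with pale green liquid and a BLACK stopper, 42 mm wide at the foot, 87 mm high, 90 g. The neck is 20 mm thick from z = 0.038 to 0.087: grip it there from above, about z = 0.062. Origin: centre of the underside; z up
- amber_flask: small conical glass flask with amber-yellow liquid and a WHITE stopper, 46 mm wide at the foot, 101 mm high, about 90 g. The neck is about 22 mm thick from z = 0.045 to 0.100: grip it there from above, about z = 0.070. Origin: centre of the underside; z up
- red_cap_bottle: round whitish plastic bottle with a RED screw cap, 34 mm wide, 82 mm high, 50 g. The body is 33 mm thick up to z = 0.061, the cap 24 mm thick from z = 0.061 to 0.082: grip the body from above, about z = 0.052. Origin: centre of the underside; z up
- white_bottle: round whitish plastic bottle with a WHITE screw cap, 39 mm wide, 119 mm high, the tallest of the four, 90 g. The body is 38 mm thick up to z = 0.088, the cap 27 mm thick above it: grip the body from above, about z = 0.072. Origin: centre of the underside; z up
- start_tray: GREY tray, one container on a coloured mat in each pocket at the start; fixed, 70 x 268 x 24 mm, walls and floor 4 mm, 17 mm bow handles at its ends; a row of four 62 mm square pockets. Origin: underside centre; y axis along the row, to the left seen from the robot; x axis away from the robot. Pocket centres: x = 0, y = +0.099 (left), +0.033, -0.033, -0.099 (right); pocket floor z = 0.004
- new_tray: WHITE tray, empty at the start, nearer than the grey one or beyond it; fixed, 70 x 268 x 24 mm, walls and floor 4 mm, 17 mm bow handles at its ends; a row of four 62 mm square pockets. Origin: underside centre; y axis along the row, to the left seen from the robot; x axis away from the robot. Pocket centres: x = 0, y = +0.099 (left), +0.033, -0.033, -0.099 (right); pocket floor z = 0.004
- green_mat: green square mat 58 x 58 x 3 mm, fixed on the floor of that pocket of the grey start tray in which the green flask starts; it stays there and so marks that pocket. Origin: centre of its underside
- orange_mat: orange square mat 58 x 58 x 3 mm, fixed on the floor of that pocket of the grey start tray in which the amber flask starts; it stays there and so marks that pocket. Origin: centre of its underside
- red_mat: red square mat 58 x 58 x 3 mm, fixed on the floor of that pocket of the grey start tray in which the red cap bottle starts; it stays there and so marks that pocket. Origin: centre of its underside
- blue_mat: blue square mat 58 x 58 x 3 mm, fixed on the floor of that pocket of the grey start tray in which the white bottle starts; it stays there and so marks that pocket. Origin: centre of its underside
Not all that is in view belongs to the job. Leave any pink look-alike of the green_flask alone.

How it is judged (in metres and radians):
At the end, for the whole second after the job is handed in: Each container stands in the white tray's pocket that mirrors its start pocket (k-th from the left to k-th from the right): within 18 mm of the pocket's centre along and across the row, underside within 5 mm of the pocket floor, tilted less than 0.12 rad, slower than 0.02 m/s (((y of green_mat in the frame of start_tray between 0.079 and 0.119 m and y of green_flask in the frame of new_tray between -0.117 and -0.081 m) or (y of green_mat in the frame of start_tray between 0.013 and 0.053 m and y of green_flask in the frame of new_tray between -0.051 and -0.015 m) or (y of green_mat in the frame of start_tray between -0.053 and -0.013 m and y of green_flask in the frame of new_tray between 0.015 and 0.051 m) or (y of green_mat in the frame of start_tray between -0.119 and -0.079 m and y of green_flask in the frame of new_tray between 0.081 and 0.117 m)) and x of green_flask in the frame of new_tray between -0.018 and 0.018 m and z of green_flask in the frame of new_tray between -0.001 and 0.009 m and angle between each of green_flask, amber_flask, red_cap_bottle, white_bottle's own z axis and vertical below 0.12 rad and linear speed of each of green_flask, amber_flask, red_cap_bottle, white_bottle below 0.02 m/s and ((y of orange_mat in the frame of start_tray between 0.079 and 0.119 m and y of amber_flask in the frame of new_tray between -0.117 and -0.081 m) or (y of orange_mat in the frame of start_tray between 0.013 and 0.053 m and y of amber_flask in the frame of new_tray between -0.051 and -0.015 m) or (y of orange_mat in the frame of start_tray between -0.053 and -0.013 m and y of amber_flask in the frame of new_tray between 0.015 and 0.051 m) or (y of orange_mat in the frame of start_tray between -0.119 and -0.079 m and y of amber_flask in the frame of new_tray between 0.081 and 0.117 m)) and x of amber_flask in the frame of new_tray between -0.018 and 0.018 m and z of amber_flask in the frame of new_tray between -0.001 and 0.009 m and ((y of red_mat in the frame of start_tray between 0.079 and 0.119 m and y of red_cap_bottle in the frame of new_tray between -0.117 and -0.081 m) or (y of red_mat in the frame of start_tray between 0.013 and 0.053 m and y of red_cap_bottle in the frame of new_tray between -0.051 and -0.015 m) or (y of red_mat in the frame of start_tray between -0.053 and -0.013 m and y of red_cap_bottle in the frame of new_tray between 0.015 and 0.051 m) or (y of red_mat in the frame of start_tray between -0.119 and -0.079 m and y of red_cap_bottle in the frame of new_tray between 0.081 and 0.117 m)) and x of red_cap_bottle in the frame of new_tray between -0.018 and 0.018 m and z of red_cap_bottle in the frame of new_tray between -0.001 and 0.009 m and ((y of blue_mat in the frame of start_tray between 0.079 and 0.119 m and y of white_bottle in the frame of new_tray between -0.117 and -0.081 m) or (y of blue_mat in the frame of start_tray between 0.013 and 0.053 m and y of white_bottle in the frame of new_tray between -0.051 and -0.015 m) or (y of blue_mat in the frame of start_tray between -0.053 and -0.013 m and y of white_bottle in the frame of new_tray between 0.015 and 0.051 m) or (y of blue_mat in the frame of start_tray between -0.119 and -0.079 m and y of white_bottle in the frame of new_tray between 0.081 and 0.117 m)) and x of white_bottle in the frame of new_tray between -0.018 and 0.018 m and z of white_bottle in the frame of new_tray between -0.001 and 0.009 m); the robot touches nothing.
It fails at once if a container is tipped by more than 0.6 rad (angle between any of green_flask, amber_flask, red_cap_bottle, white_bottle's own z axis and vertical above 0.6 rad).
It also fails if it takes over 106 s, if anything falls off the work surface, if the arm or the gripper's body presses on something with over 40 N, if the wrist force passes 120 N, or if a joint passes its speed limit or range.

## Working session

There is one attempt and no reset: what is moved stays moved. The work goes in short steps, Python scripts to look and compute and a tool call to move; the robot and the scene stay as the last step left them, time stands still between calls to the robot, and variables do not carry over. Pictures are saved under pics/ and viewed, at most 14 in all, crops included, and the job is handed in when it is done.

Besides the shell and the picture viewer there is one more tool, called after "Emit:" as name(argument=value, ...) on one line, values as JSON. step_arm: Moves the arm, as the interface text tells. Its arguments: {"type":"object","properties":{"deltas":{"type":"array","items":{"type":"number"}}},"required":["deltas"]}

```bash
mkdir -p pics; python3 - <<'E'
from plant import *
import cv2
for n in("scene","top"):
    p=camera_params(n);print(n,p)
    cv2.imwrite(f"pics/{n}0.png",cv2.resize(capture(n)[:,:,::-1],(800,600),interpolation=cv2.INTER_CUBIC))
    cv2.imwrite(f"pics/{n}raw.png",capture(n)[:,:,::-1])
o=get_obs();print(o)
E
```

```text
scene {'mtx': array([[471.88345363,   0.        , 243.59311088],
       [  0.        , 471.88345363, 199.93139021],
       [  0.        ,   0.        ,   1.        ]]), 'rvec': array([ 0.59900651, -2.53898997,  1.35728897]), 'tvec': array([533.43611987, 202.70262465, 709.29259352])}
top {'mtx': array([[419.00695037,   0.        , 248.08792774],
       [  0.        , 419.00695037, 197.28843649],
       [  0.        ,   0.        ,   1.        ]]), 'rvec': array([ 2.20684218, -2.17324911,  0.09850991]), 'tvec': array([-25.58829235, 601.02862984, 859.80618885])}
{'time': 0.2, 'joint_positions': array([-1.40199145e+00,  3.42453897e-01,  1.52460517e+00, -4.06094197e-06,
        1.27536922e+00, -1.46028684e-01]), 'dq': array([-1.67486879e-03, -5.65382158e-05, -3.45763629e-03, -6.30463951e-04,
       -9.10926128e-04,  1.74887637e-03]), 'tau': array([-2.94070642e-04, -4.31086063e+01, -2.44157410e+01,  7.16767414e-02,
        5.38082211e-02, -1.06077193e-04]), 'tool_pos': array([ 162.54116937, -498.98764215,  226.32826028]), 'tcp_rot': array([-3.14076535e+00, -1.17750516e-04,  3.14834697e-01]), 'contact_force': array([-0.2075264 ,  0.28455252,  0.47875319]), 'moment': array([-0.01837838,  0.02959965, -0.0056424 ]), 'finger_force': 0.0, 'grip_width': 91.88672986456156}
```

View pics/scene0.png

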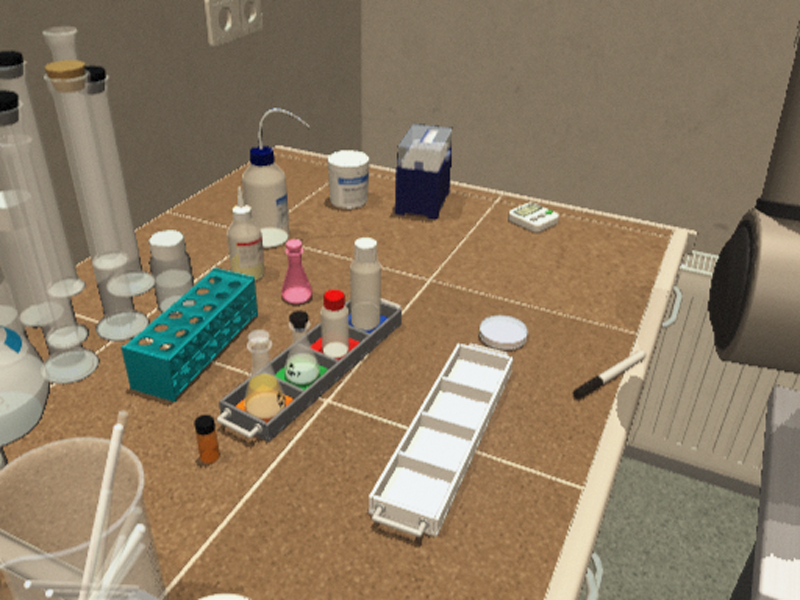

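View pics/top0.png

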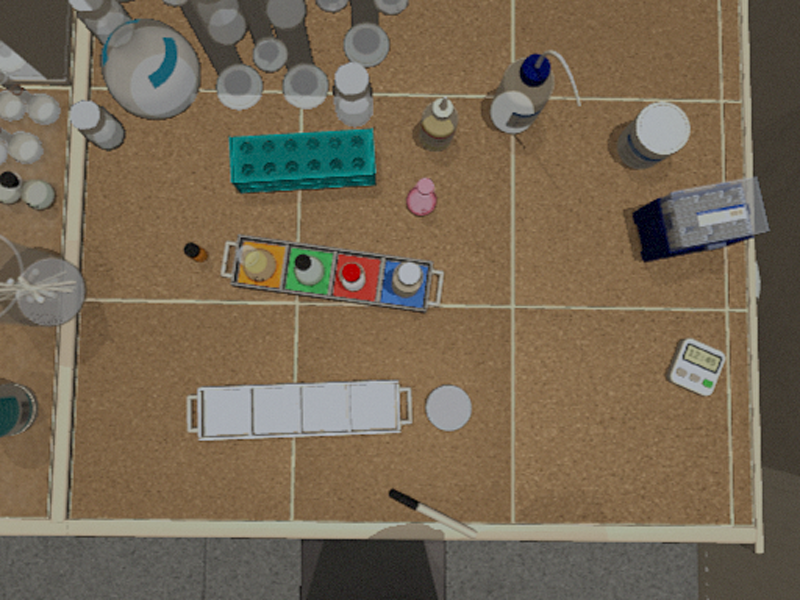

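The scene view shows the grey tray with amber (265,390), green/black stopper (300,350), red cap (334,320) and white bottle (366,285). The pink look-alike is at (296,270), outside the tray. The white tray is nearer, around (445,435). In the top view, from left to right: amber (257,262), green (305,267), red (352,275), white (408,278); the pink flask is at (422,198). I'll enlarge both views to confirm and measure.

```bash
python3 - <<'E'
import cv2
t=cv2.imread("pics/topraw.png");s=cv2.imread("pics/sceneraw.png")
cv2.imwrite("pics/topc.png",cv2.resize(t[145:290,110:300],None,fx=4,fy=4,interpolation=cv2.INTER_CUBIC))
cv2.imwrite("pics/scenec.png",cv2.resize(s[150:345,135:335],None,fx=3,fy=3,interpolation=cv2.INTER_CUBIC))
E
```

```text
(no output)
```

View pics/topc.png

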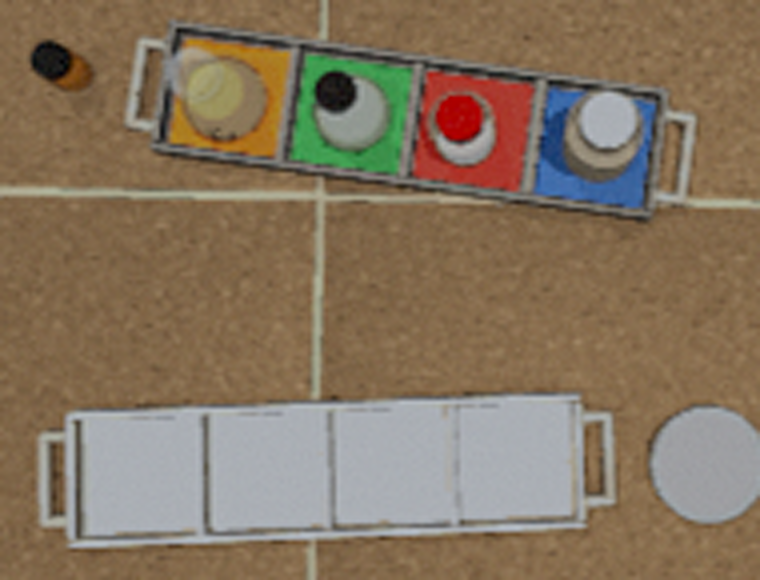

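View pics/scenec.png

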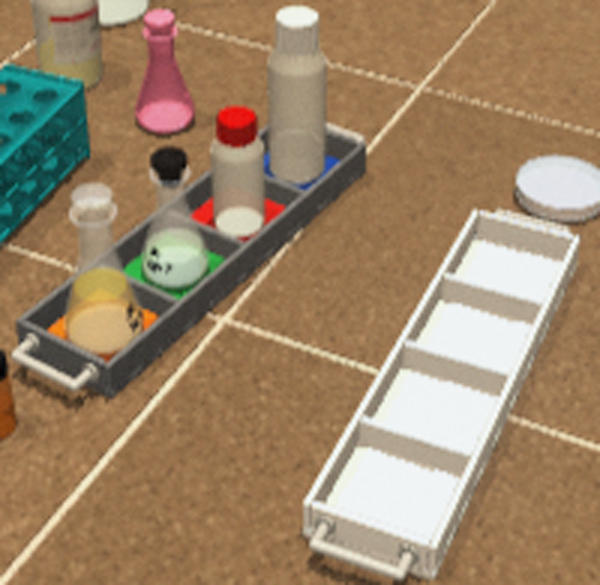

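The enlarged crops confirm the four in-tray containers: white stopper with amber liquid on the orange mat, black stopper on green, red cap on red, white cap on blue. The pink flask is excluded. Next I triangulate the rim corners and stopper tops.

```bash
cat > h.py <<'E'
from plant import *
import cv2, numpy as np
def cam(n):
    p=camera_params(n);R=cv2.Rodrigues(p["rvec"])[0];return p["mtx"],R,p["tvec"].reshape(3,1)
def P(n):
    K,R,t=cam(n);return K@np.hstack([R,t])
T=lambda u:(np.array(u,float)+.5)/4-.5+[110,145]
S=lambda u:(np.array(u,float)+.5)/3-.5+[135,150]
def tri(a,b):
    X=cv2.triangulatePoints(P("top"),P("scene"),a.reshape(2,1),b.reshape(2,1));X=(X[:3]/X[3]).ravel()
    q=P("top")@np.r_[X,1];return X,np.linalg.norm(q[:2]/q[2]-a)
def onz(n,a,z):
    K,R,t=cam(n);d=R.T@np.linalg.inv(K)@np.r_[a,1];c=(-R.T@t).ravel();return c+d*(z-c[2])/d[2]
E
python3 - <<'E'
from h import *
pts={"gFL":((172,24),(18,328)),"gNL":((155,151),(107,372)),"gNR":((648,217),(366,145)),
"wFL":((68,412),(308,505)),"wNL":((70,546),(435,555)),"wFR":((580,397),(478,212)),"wNR":((584,526),(578,236)),
"amber":((195,75),(93,193)),"green":((336,91),(169,157)),"red":((461,117),(237,116)),"white":((610,119),(297,16))}
for k,(a,b) in pts.items():
    X,e=tri(T(a),S(b));print(k,X.round(1),"err",round(e,2))
H={"amber":108,"green":94,"red":89,"white":126}
for k in H: print(k,"top@h",onz("top",T(pts[k][0]),H[k]).round(1),"scene@h",onz("scene",S(pts[k][1]),H[k]).round(1))
def box(c):
    C=np.array([onz("top",T(p),24)[:2] for p in c]);m=C.mean(0);v=(C[0]+C[2])/2-(C[1]+C[3])/2;L=np.linalg.norm(v);w=np.linalg.norm((C[0]+C[1])/2-(C[2]+C[3])/2)
    yv=v/L;print("centre",m.round(1),"len",L.round(1),"wid",w.round(1),"yaw",np.degrees(np.arctan2(-yv[0],yv[1])).round(2))
    for k in(99,33,-33,-99):print((m+k*yv).round(1))
box([(172,24),(665,92),(155,151),(648,217)])
box([(68,412),(580,397),(70,546),(584,526)])
E
```

```text
gFL [698.2 188.1  19.3] err 0.2
gNL [631.6 195.6  19.4] err 0.91
gNR [598.  -66.1  25. ] err 0.32
wFL [491.2 234.1  22.4] err 0.64
wNL [423.2 231.9  19.5] err 0.03
wFR [503.4 -31.7  23.1] err 0.28
wNR [437.8 -34.3  25. ] err 0.07
amber [658.4 157.7 107.6] err 0.75
green [652.8  91.5  93.1] err 0.08
red [641.5  30.7  90.2] err 0.11
white [636.9 -40.4 126.5] err 0.05
amber top@h [657.1 156.9 108. ] scene@h [659.2 158.4 108. ]
green top@h [652.6  91.3  94. ] scene@h [652.2  92.6  94. ]
red top@h [641.5  30.6  89. ] scene@h [642.7  29.   89. ]
white top@h [636.9 -40.5 126. ] scene@h [637.4 -41.2 126. ]
centre [647.5  60.1] len 262.2 wid 67.5 yaw -6.84
[659.3 158.4]
[651.5  92.9]
[643.6  27.3]
[635.7 -38.2]
centre [464.5  99.8] len 265.6 wid 67.7 yaw 2.72
[459.8 198.6]
[462.9 132.7]
[466.   66.8]
[469.2   0.9]
```

Emit:
step_arm(deltas=[40,38,0,6.5,91.8,40,38,0,6.5,91.8,40,38,0,6.5,91.8,40,38,0,6.5,91.8,40,38,0,6.5,91.8,40,38,0,6.5,91.8,40,38,0,6.5,91.8,40,38,0,6.5,91.8,40,38,0,6.5,91.8,40,38,0,6.5,91.8])

```text
time: 1.45
tool_pos: [563.7, -117.8, 226.6]
tcp_rot: [-3.142, 0.0, 1.453]
contact_force: [0.0, -1.0, 0.7]
grip_width: 91.9
finger_force: 0.0
```

Emit:
step_arm(deltas=[25,26,0,0,91.8,25,26,0,0,91.8,24.5,26.5,0,0,91.8,0,0,0,0,91.8,0,0,-35,0,91.8,0,0,-35,0,91.8,0,0,-35,0,91.8,0,0,-35,0,91.8,0,0,-21,0,91.8,0,0,0,0,91.8])

```text
time: 2.7
tool_pos: [635.3, -41.3, 64.0]
tcp_rot: [-3.137, 0.0, 1.449]
contact_force: [-0.2, 0.3, -1.1]
grip_width: 91.9
finger_force: 0.0
```

Emit:
step_arm(deltas=[0,0,0,0,30,0,0,0,0,30,0,0,0,0,30,0,0,0,0,30,0,0,0,0,30,0,0,0,0,30,0,0,0,0,30,0,0,0,0,30,0,0,0,0,30,0,0,0,0,30])

```text
time: 3.95
tool_pos: [637.1, -40.7, 65.8]
tcp_rot: [3.141, -0.0, 1.449]
contact_force: [0.2, -0.3, 0.4]
grip_width: 37.5
finger_force: 30.0
```

Emit:
step_arm(deltas=[0,0,20,0,30,0,0,40,0,30,0,0,40,0,30,0,0,20,0,30,-20,27,0,1.5,30,-32,43,0,2,30,-32,43,0,2,30,-32,43,0,2,30,-32,43,0,2,30,-20,27,0,0,30])

```text
time: 5.2
tool_pos: [467.3, 186.9, 185.7]
tcp_rot: [-3.141, -0.0, 1.617]
contact_force: [0.3, -0.5, -0.8]
grip_width: 37.6
finger_force: 30.0
```

Emit:
step_arm(deltas=[-9.3,13.3,0,0,30,0,0,0,0,30,0,0,-25,0,30,0,0,-30,0,30,0,0,-25,0,30,0,0,-20,0,30,0,0,-12,0,30,0,0,-6,0,30,0,0,-3,0,30,0,0,0,0,30])

```text
time: 6.45
tool_pos: [460.1, 198.6, 65.1]
tcp_rot: [3.141, -0.0, 1.615]
contact_force: [-0.1, -0.7, -0.9]
grip_width: 37.5
finger_force: 30.0
```

Emit:
step_arm(deltas=[0,0,-1,0,30,0,0,-1,0,30,0,0,0,0,30,0,0,0,0,91.8,0,0,0,0,91.8,0,0,0,0,91.8,0,0,0,0,91.8,0,0,0,0,91.8,0,0,0,0,91.8,0,0,0,0,91.8])

```text
time: 7.7
tool_pos: [459.8, 198.6, 62.7]
tcp_rot: [3.141, 0.0, 1.615]
contact_force: [-0.3, -0.9, 0.0]
grip_width: 91.8
finger_force: 0.0
```

Emit:
step_arm(deltas=[0,0,30,0,91.8,0,0,50,0,91.8,0,0,40,0,91.8,30,-28,0,-1.5,91.8,35,-32,0,-2,91.8,35,-32,0,-2,91.8,35,-32,0,-2,91.8,30,-28,0,-2,91.8,17.2,-16.6,0,0,91.8,0,0,0,0,91.8])

```text
time: 8.95
tool_pos: [642.5, 28.6, 182.0]
tcp_rot: [-3.141, 0.0, 1.447]
contact_force: [0.3, 1.0, 0.2]
grip_width: 92.1
finger_force: 0.0
```

Emit:
step_arm(deltas=[0,0,-30,0,91.8,0,0,-40,0,91.8,0,0,-40,0,91.8,0,0,-25,0,91.8,0,0,-7,0,91.8,0,0,0,0,91.8,0,0,0,0,24,0,0,0,0,24,0,0,0,0,24,0,0,0,0,24])

```text
time: 10.2
tool_pos: [642.1, 29.9, 41.0]
tcp_rot: [3.141, -0.0, 1.449]
contact_force: [0.2, 0.5, -0.6]
grip_width: 56.1
finger_force: 0.0
```

Emit:
step_arm(deltas=[0,0,0,0,24,0,0,0,0,24,0,0,0,0,24,0,0,0,0,24,0,0,0,0,24,0,0,0,0,24,0,0,20,0,24,0,0,40,0,24,0,0,40,0,24,0,0,20,0,24])

```text
time: 11.45
tool_pos: [642.8, 30.0, 163.4]
tcp_rot: [3.138, -0.0, 1.449]
contact_force: [0.9, -0.1, -0.1]
grip_width: 32.3
finger_force: 30.0
```

```bash
python3 - <<'E'
from plant import *
import cv2
cv2.imwrite("pics/s2.png",cv2.resize(capture("scene")[:,:,::-1],(800,600)))
E
```

```text
(no output)
```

View pics/s2.png

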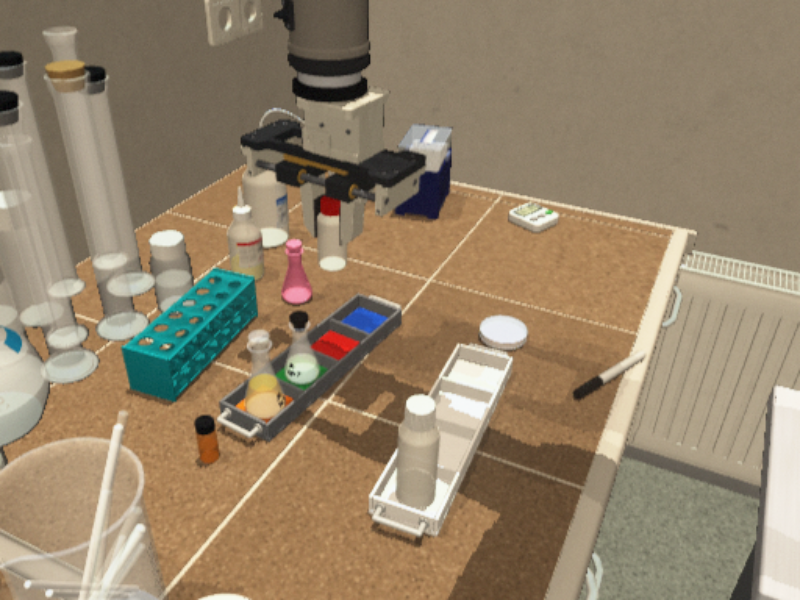

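The picture shows the white bottle standing in the left pocket (418,455) and the red-cap bottle held upright (331,235). The gripper's long side lies across the row, so it clears the neighbours.

Emit:
step_arm(deltas=[-20,11,0,1.5,24,-35,20,0,2,24,-35,20,0,2,24,-35,20,0,2,24,-30,18,0,2,24,-20,11,0,0,24,-4.1,2.7,0,0,24,0,0,-25,0,24,0,0,-35,0,24,0,0,-30,0,24])

```text
time: 12.75
tool_pos: [463.6, 132.2, 69.4]
tcp_rot: [3.141, 0.0, 1.615]
contact_force: [-0.2, 0.9, -1.7]
grip_width: 32.2
finger_force: 30.0
```

Emit:
step_arm(deltas=[0,0,-18,0,24,0,0,-9,0,24,0,0,-4,0,24,0,0,-1.5,0,24,0,0,0,0,24,0,0,0,0,91.8,0,0,0,0,91.8,0,0,0,0,91.8,0,0,0,0,91.8,0,0,0,0,91.8])

```text
time: 14.0
tool_pos: [462.9, 132.7, 38.2]
tcp_rot: [3.142, 0.0, 1.615]
contact_force: [-0.4, -0.0, 0.6]
grip_width: 78.0
finger_force: 0.0
```

Emit:
step_arm(deltas=[0,0,0,0,91.8,0,0,30,0,91.8,0,0,60,0,91.8,0,0,50,0,91.8,30,-7,0,-1.5,91.8,45,-10,0,-2,91.8,45,-10,0,-2,91.8,40,-8,0,-2,91.8,25,-5,0,-2,91.8,4.7,-0.9,0,0,91.8])

```text
time: 15.25
tool_pos: [653.3, 91.2, 177.3]
tcp_rot: [-3.141, 0.0, 1.449]
contact_force: [-0.2, -0.2, 0.3]
grip_width: 91.6
finger_force: 0.0
```

Emit:
step_arm(deltas=[0,0,0,0,91.8,0,0,-30,0,91.8,0,0,-40,0,91.8,0,0,-35,0,91.8,0,0,-18,0,91.8,0,0,-5,0,91.8,0,0,0,0,91.8,0,0,0,0,12,0,0,0,0,12,0,0,0,0,12])

```text
time: 16.5
tool_pos: [652.8, 91.8, 50.8]
tcp_rot: [3.141, -0.0, 1.449]
contact_force: [0.2, -0.5, 0.4]
grip_width: 66.5
finger_force: 0.0
```

Emit:
step_arm(deltas=[0,0,0,0,12,0,0,0,0,12,0,0,0,0,12,0,0,0,0,12,0,0,0,0,12,0,0,0,0,12,0,0,0,0,12,0,0,0,0,12,0,0,0,0,12,0,0,0,0,12])

```text
time: 17.75
tool_pos: [652.5, 91.8, 50.2]
tcp_rot: [3.142, 0.0, 1.449]
contact_force: [0.5, -0.2, -0.3]
grip_width: 20.0
finger_force: 30.0
```

Emit:
step_arm(deltas=[0,0,20,0,12,0,0,40,0,12,0,0,35,0,12,0,0,15,0,12,-20,-3,0,1.5,12,-35,-5,0,2,12,-40,-5,0,2,12,-40,-5,0,2,12,-30,-4,0,2,12,-18,-3,0,0,12])

```text
time: 19.0
tool_pos: [467.6, 66.7, 159.6]
tcp_rot: [-3.14, -0.0, 1.615]
contact_force: [0.3, 0.1, -0.8]
grip_width: 19.6
finger_force: 30.0
```

Emit:
step_arm(deltas=[-3.6,0,0,0,12,0,0,0,0,12,0,0,-25,0,12,0,0,-35,0,12,0,0,-25,0,12,0,0,-15,0,12,0,0,-8,0,12,0,0,-3,0,12,0,0,-1.5,0,12,0,0,0,0,12])

```text
time: 20.25
tool_pos: [466.4, 66.8, 48.1]
tcp_rot: [3.141, 0.0, 1.615]
contact_force: [0.1, 0.2, -2.2]
grip_width: 19.6
finger_force: 30.0
```

Emit:
step_arm(deltas=[0,0,0,0,12,0,0,0,0,91.8,0,0,0,0,91.8,0,0,0,0,91.8,0,0,0,0,91.8,0,0,0,0,91.8,0,0,0,0,91.8,0,0,30,0,91.8,0,0,50,0,91.8,0,0,50,0,91.8])

```text
time: 21.5
tool_pos: [465.6, 66.8, 179.0]
tcp_rot: [-3.141, 0.0, 1.615]
contact_force: [1.0, -0.5, -1.0]
grip_width: 91.5
finger_force: 0.0
```

Emit:
step_arm(deltas=[25,12,0,-1.5,91.8,42,20,0,-2,91.8,42,20,0,-2,91.8,42,20,0,-2,91.8,30,14,0,-2,91.8,11,4.8,0,0,91.8,0,0,0,0,91.8,0,0,-30,0,91.8,0,0,-40,0,91.8,0,0,-30,0,91.8])

```text
time: 22.75
tool_pos: [656.6, 157.1, 76.3]
tcp_rot: [-3.14, 0.001, 1.449]
contact_force: [-0.6, 0.6, -0.4]
grip_width: 92.0
finger_force: 0.0
```

Emit:
step_arm(deltas=[0,0,-15,0,91.8,0,0,-4.7,0,91.8,0,0,0,0,91.8,0,0,0,0,14,0,0,0,0,14,0,0,0,0,14,0,0,0,0,14,0,0,0,0,14,0,0,0,0,14,0,0,0,0,14])

```text
time: 24.0
tool_pos: [658.0, 157.6, 58.0]
tcp_rot: [-3.142, 0.0, 1.449]
contact_force: [-0.1, -0.6, 0.2]
grip_width: 26.5
finger_force: 0.0
```

Emit:
step_arm(deltas=[0,0,0,0,14,0,0,0,0,14,0,0,0,0,14,0,0,0,0,14,0,0,0,0,14,0,0,0,0,14,0,0,20,0,14,0,0,40,0,14,0,0,35,0,14,0,0,15,0,14])

```text
time: 25.25
tool_pos: [658.8, 157.7, 170.5]
tcp_rot: [3.138, -0.001, 1.449]
contact_force: [0.8, -0.1, -0.7]
grip_width: 21.5
finger_force: 30.0
```

Emit:
step_arm(deltas=[-20,-16,0,1.5,14,-35,-29,0,2,14,-38,-32,0,2,14,-38,-32,0,2,14,-33,-27,0,2,14,-18,-15,0,0,14,-6.8,-5.7,0,0,14,0,0,0,0,14,0,0,-25,0,14,0,0,-35,0,14])

```text
time: 26.5
tool_pos: [470.9, 1.4, 107.8]
tcp_rot: [3.138, 0.0, 1.616]
contact_force: [-0.2, 0.0, -0.9]
grip_width: 21.7
finger_force: 30.0
```

Emit:
step_arm(deltas=[0,0,-25,0,14,0,0,-15,0,14,0,0,-8,0,14,0,0,-3,0,14,0,0,-1.5,0,14,0,0,0,0,14,0,0,0,0,14,0,0,0,0,14,0,0,0,0,91.8,0,0,0,0,91.8])

```text
time: 27.75
tool_pos: [469.3, 0.9, 55.7]
tcp_rot: [3.141, 0.0, 1.615]
contact_force: [-0.7, -0.1, -0.4]
grip_width: 36.9
finger_force: 0.0
```

Emit:
step_arm(deltas=[0,0,0,0,91.8,0,0,0,0,91.8,0,0,0,0,91.8,0,0,0,0,91.8,0,0,30,0,91.8,0,0,50,0,91.8,0,0,50,0,91.8,0,-40,20,0,91.8,0,-50,0,0,91.8,0,-50,0,0,91.8])

```text
time: 29.0
tool_pos: [469.2, -140.4, 206.1]
tcp_rot: [3.14, 0.0, 1.616]
contact_force: [1.0, -0.5, -0.3]
grip_width: 91.7
finger_force: 0.0
```

Emit:
step_arm(deltas=[0,-50,0,0,91.8,0,-50,0,0,91.8,0,-30,0,0,91.8,0,0,0,0,91.8,0,0,0,0,91.8,0,0,0,0,91.8,0,0,0,0,91.8,0,0,0,0,91.8,0,0,0,0,91.8,0,0,0,0,91.8])

```text
time: 30.25
tool_pos: [469.2, -269.1, 205.5]
tcp_rot: [3.141, 0.0, 1.615]
contact_force: [-0.1, -0.1, 0.1]
grip_width: 91.5
finger_force: 0.0
```

```bash
python3 - <<'E'
from plant import *
import cv2
t=capture("top")[:,:,::-1];s=capture("scene")[:,:,::-1]
cv2.imwrite("pics/t3.png",cv2.resize(t[145:290,110:300],None,fx=4,fy=4,interpolation=cv2.INTER_CUBIC))
cv2.imwrite("pics/s3.png",cv2.resize(s[150:345,135:335],None,fx=3,fy=3,interpolation=cv2.INTER_CUBIC))
E
```

```text
(no output)
```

View pics/t3.png

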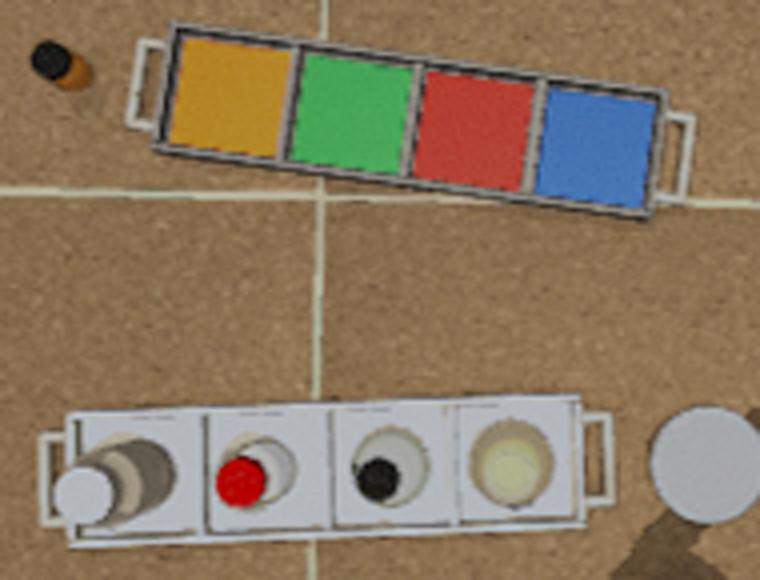

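View pics/s3.png

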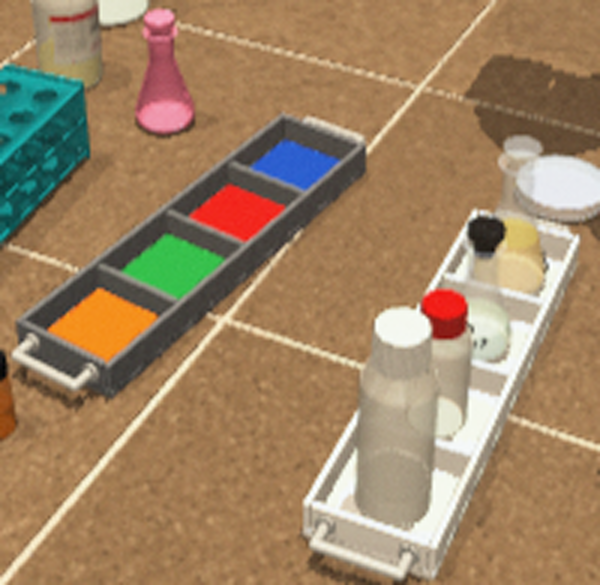

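Both views show all four containers standing upright, one per pocket. From left to right: white cap (84,494), red cap (241,482), black stopper (379,480), amber (510,470). I'll check the tops by triangulation before handing in.

```bash
python3 - <<'E'
from h import *
for k,a,b,t,h in[("white",(84,494),(403,326),(459.8,198.6),123),("red",(241,482),(445,301),(462.9,132.7),86),("green",(379,480),(487,228),(466,66.8),91),("amber",(511,474),(521,146),(469.2,.9),105)]:
    X,e=tri(T(a),S(b));print(k,(X-[*t,h]).round(1),round(e,2))
E
```

```text
white [-0.1 -0.1  0.2] 0.2
red [0.2 0.1 1.9] 0.15
green [-0.8 -0.2 -1.5] 0.07
amber [ 0.6  2.1 -0.5] 0.23
```

```bash
python3 -c "
from plant import *
print(close_job())"
```

```text
the job is handed in; nothing more can be done
None
```

All four containers stand upright in the white tray in reverse order (left to right: white-cap bottle, red-cap bottle, green flask, amber flask), each measured within about 2 mm of its pocket centre, and the job was handed in at about 30 s; the judge's verdict was not shown.

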